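# Refit the drive card in the carving machine's control unit

### The job

Refit the drive card in the carving machine's control unit: lift it out of the wooden block by its grey grip and slide it gently, without forcing it, down the two red guides of the empty slot until it comes to rest on the connector, its orange ejector levers still swung outwards, and let go. Then let the levers, not a push on the card, draw it home: swing both upright, in turn, until each is felt to be home, without straining them. The card must end fully seated with both levers upright; leave the drill, the mug, the jar and the wood blank where they are.

Things in the scene. Friction and masses are not known exactly. Their poses are not given: they have to be found in the camera images.
- card_grip (a point): Centre of the grey ribbed grip on top of the loose green drive card: 12 mm thick (x) x 40 long (y) x 40 high (z), to pinch across x from above. Card axes: x across the board, y its width, z up. Card about 0.2 kg; it stands in a saw cut 30 mm deep in a wooden block 60 x 130 x 40 mm, leaning up to 3 degrees; pull it straight up to clear it.
- card_foot (a point): Middle of the card's lower edge, 108 mm below card_grip; card axes. Heights above it: contact tongue 0-8 mm (y -25 to +35 mm), board 8-88 mm (100 mm wide, 2.4 mm thick; parts stand out 15 mm on its +x side), bar 8 mm thick and 66 mm long at 80-88 mm, grip 88-128 mm. At the start it is 10 mm over the table.
- card: The whole card with its levers; origin and axes as card_foot.
- lever_left (a joint): Orange ejector lever at the card's +y top corner, rad; 0 upright, positive leaning out to +y, stop at 0.72, about 0.69 at the start. Its nose meets the rail's underside at about 0.36 with the card resting on the connector; swinging on from there draws the card down, home at about 0.03. Pushed at the tip it takes 1 N until it meets the rail, then 8 to 15 N; home, the force climbs steeply: 20 N is enough. Stays where left.
- lever_right (a joint): The mirrored lever at the card's -y top corner: 0 upright, positive leaning out to -y. The card keeps nearly level in its guides whichever lever is swung; a lever left behind then swings more easily.
- lever_left_tip (a point): Middle of the left lever's free end. Arm 54 mm from pivot to tip, 7 mm thick, 10 mm wide (x). Pivot at y = +40 mm, 84 mm above the foot, so the tip is at y = 40 + 54 sin(angle), 84 + 54 cos(angle) mm above the foot. The hooked nose (2.5 mm radius), 20 mm from the pivot, points outboard, 14 degrees below level when upright; open, it hangs down inside the rail.
- lever_right_tip (a point): Middle of the right lever's free end; mirrored, pivot at y = -40 mm.
- slot (a point): Where card_foot lies with the card fully home in the empty slot: mid-way between the red guides, 12 mm over the table, axes as the card must have them (start yaw within 0.6 rad). Guides 2-54 mm above it, flared mouths to 63 mm; channels 4.4 mm wide (mouth 13), 0.8 mm play at each edge. The connector stops the card 6 mm short; about 36 N takes it home.
- frame: Fixed aluminium card frame, slots open upwards; origin on the table under slot, same axes. x -105 to +60 mm, 138 mm wide, 98 mm high. Rails along x at 93-98 mm over the table: lips 55.8 mm either side of the middle (the card passes between), outer faces 69 mm. A second card, fixed, levers upright, 100 mm wide, 150 mm over the table, sits at x = -75 mm.
- drill: Green and black cordless drill standing on its battery, 190 mm high; bystander, origin under its battery.
- mug: Blue ceramic mug, 92 mm high; bystander, origin at the middle of its foot.
- jar: Brown jar of wood stain with a steel cap, 85 mm high; bystander, origin at the middle of its foot.
- blank: Pale wood blank 160 x 60 x 45 mm; bystander, origin at the middle of its underside.

How it is judged (in metres and radians):
On the way:
1. the card is down in both guides, resting on the connector, both levers still open (z of card_foot in the frame of slot below 0.0075 m and horizontal distance between card_foot and slot below 0.004 m and value of joint each of lever_left, lever_right above 0.5 rad), for 0.2 s.
At the end, for the whole second after the job is handed in: The card is fully home in the slot (within 1.5 mm of full depth, within 4 mm sideways), both levers upright (under 0.06 rad), the card at rest (z of card_foot in the frame of slot below 0.0015 m and horizontal distance between card_foot and slot below 0.004 m and linear speed of card below 0.02 m/s and value of joint each of lever_left, lever_right below 0.06 rad); the robot touches nothing.
It fails at once if the card was forced against the frame, its guides or the connector (over 45 N) before the levers were used (contact force between card and frame above 45 N and value of joint each of lever_left, lever_right above 0.5 rad).
It fails at once if the card was pressed home by hand, without the levers (z of card_foot in the frame of slot below 0.0035 m and horizontal distance between card_foot and slot below 0.01 m and value of joint each of lever_left, lever_right above 0.32 rad).
It fails at once if a lever was strained: its hook pressed on the frame with over 70 N (contact force between any of lever_left, lever_right and frame above 70 N).
It fails at once if a bystander was moved by over 20 mm (distance of any of drill, mug, jar, blank from where it was at the start of the episode above 0.02 m).
It also fails if it takes over 70 s, if anything falls off the work surface, if the arm or the gripper's body presses on something with over 40 N, if the wrist force passes 120 N, or if a joint passes its speed limit or range.

### The arm

A 6-joint arm with a two-finger parallel gripper is mounted at the origin on the work surface. World frame = base frame: x ahead of the robot, y to its left, z up, the work surface at z = 0. Lengths are in m, angles in degrees, forces in N, time in s.
With the tool pointing down it reaches from about 0.4 to 0.825 m from the base axis. Payload 7 kg.
Tool frame: the origin (TCP) lies on the centre line of the jaws, within the pads' length; the fingertips stand 11 mm ahead of it and the grasp point (between the pads) lies 8 mm behind it; z points along the fingers, y is the line along which they close (so a half turn about z gives the same grasp; the last joint's range is limited). The gripper opens to 88 mm and grips with 3 to 60 N. Pads are 19 mm wide; open, the fingers measure 130 mm over their backs; the gripper's body (78 mm by 193 mm) begins 47 mm behind the grasp point.
Start: joints at [-48.295, 20.546, 0.682, 0, -70.136, -16.507], TCP at [0.287, -0.611, 0.238] pointing down, gripper open.
Joint ranges: [-176.03, 176.03], [-82.01, 121.73], [-58.28, 71.71], [-173.87, 95.51], [-174.79, -0.11], [-173.66, 173.66]. Speed limits (degrees/s): [136.94, 136.94, 172.46, 180, 180, 180].

### API

Orientations are given as [roll, pitch, yaw] about the fixed x, y, z axes, in that order (R = Rz(yaw) Ry(pitch) Rx(roll)).
In Python, from plant import r, capture, camera_model, job gives the robot as it stands.
- The arm moves only by the tool drive_tool, never from a script. Its argument "increments" is a list that holds one entry, the list of rows, each a list of 5 numbers: the gripper's target within -1 to 1 (fully open at 1, half-way at 0, shut at -1), then the shift along the tool's x, y, z scaled (see below), then the turn about the tool's z scaled (see below). In form: [[[gripper, tx, ty, tz, roll], ...]]. A call has 1 to 5 rows; each row is the pose to reach, as a shift and turn from the pose commanded when the call began, along the tool's axes at that moment, turning the shorter way round; what a row does not reach only later rows make up. The controller multiplies each number of a shift by 120 mm and each number of a turn by 360 degrees. A row lasts 1/8 s, in which the tool goes at most 62.5 mm and 10.7 degrees, less where a joint would pass 70% of its speed; a pose out of reach is approached as far as the arm can. A call with a number of a shift or a turn outside -1 to 1 is refused whole. A call with a gripper value outside its range is refused whole. The fingers move at their own pace and stop on an object; "squeeze" is the grip in N (left out, the last holds). Time passes only in rows, so rows that repeat a pose let the fingers close. It gives the time, the measured TCP pose, the force, the opening and the grip force at its end, in the units of the state.
- r.get_state(): the state, without advancing time (a new reading comes with each control period).
- capture(name): name is "side" or "top" or "wrist"; returns the picture (400x640x3 uint8, red, green, blue); there is no depth.
- camera_model(name): a dict with "camera_matrix" (3x3 intrinsics, pixels), "k1" (the pictures are not rectified: a ray, as slopes to the right and down, at radius r is drawn at 1 + k1 r^2 times it, then the intrinsics apply), "rvec" (rotation vector, rad) and "tvec" (3), from world to camera coordinates, as OpenCV has them. Camera axes: x right, y down, z forward; pixel columns grow to the right and rows downward; lengths in m; the calibration is good to about 2 mm. A picture is of the moment at which its call begins: read the wrist's pose just before it. camera_model takes no time and is no camera call; for the wrist camera it gives the pose at the moment of the call.
- job.close_job(): hands the job in; it is judged then, once.
The state is a dict: "time_s": time; "joints": joint angles; "qd": joint speeds; "joint_torque": joint torques, N m; "tcp_pos": TCP position; "eef_rot": TCP orientation; "contact_force": force on the tool from outside, world axes, zero at the start; "moment": the same for the moment, N m; "gripper_width": finger opening in m; "gripper_force": force on a finger pad.
Only numpy, scipy, OpenCV 4.12 (cv2) and the standard library are available. Lean on these libraries where they do the work, as an engineer would, in place of code of your own. Each camera call takes 0.05 s, during which the arm holds its last target. There are 200 camera calls.

## Working session

There is one attempt and no reset: what is moved stays moved. The work goes in short steps, Python scripts to look and compute and a tool call to move; the robot and the scene stay as the last step left them, time stands still between calls to the robot, and variables do not carry over. Pictures are saved under pics/ and viewed, at most 10 in all, crops included, and the job is handed in when it is done.

Besides the shell and the picture viewer there is one more tool, called after ">>>" as name(argument=value, ...), one argument or row to a line, values as JSON. drive_tool: Moves the arm, as the interface text tells. Its arguments: {"type":"object","properties":{"increments":{"type":"array"},"squeeze":{"type":"number"}},"required":["increments"]}

```bash
mkdir -p pics; ls; cat > h.py <<'E'
import numpy as np, cv2
from plant import r, capture, camera_model, job
def snap(n,f):
    m=camera_model(n); im=capture(n); cv2.imwrite(f'pics/{f}.png',cv2.cvtColor(im,cv2.COLOR_RGB2BGR)); np.save(f'pics/{f}.npy',m,allow_pickle=True); return m,im
def ld(f): return np.load(f'pics/{f}.npy',allow_pickle=True).item()
def ray(m,u,v):
    K=np.array(m['camera_matrix']);R=cv2.Rodrigues(np.array(m['rvec'],float))[0];t=np.array(m['tvec'],float).ravel()
    d=np.array([(u-K[0,2])/K[0,0],(v-K[1,2])/K[1,1]]);s=d.copy()
    for _ in range(30): s=d/(1+m['k1']*(s@s))
    return -R.T@t, R.T@np.array([s[0],s[1],1.])
def atz(m,u,v,z):
    c,d=ray(m,u,v); return c+d*(z-c[2])/d[2]
def proj(m,p):
    K=np.array(m['camera_matrix']);R=cv2.Rodrigues(np.array(m['rvec'],float))[0];t=np.array(m['tvec'],float).ravel()
    q=R@np.array(p,float)+t;s=q[:2]/q[2];s=s*(1+m['k1']*(s@s));return np.array([K[0,0]*s[0]+K[0,2],K[1,1]*s[1]+K[1,2]])
def tri(*a):
    A=np.zeros((3,3));b=np.zeros(3)
    for m,u,v in a:
        c,d=ray(m,u,v);d/=np.linalg.norm(d);P=np.eye(3)-np.outer(d,d);A+=P;b+=P@c
    p=np.linalg.solve(A,b);return p,[np.round(proj(m,p)-[u,v],1) for m,u,v in a]
E
python3 - <<'E'
from h import *
for n in('top','side','wrist'):
    m,_=snap(n,n+'0');print(n,ray(m,320,200),m['k1'])
    im=cv2.imread(f'pics/{n}0.png')
s=r.get_state();print(s)
a=cv2.imread('pics/top0.png');b=cv2.imread('pics/side0.png')
E
```

```text
pics
top (array([ 0.45482621, -0.01349439,  1.46361948]), array([ 0.05371322,  0.00116674, -0.99873003])) -0.03284386851800636
side (array([-0.0909033 ,  0.84727559,  0.86887274]), array([ 0.49429266, -0.66263901, -0.5627781 ])) -0.02910961840460117
wrist (array([ 0.21140468, -0.64774663,  0.38334116]), array([ 0.27596559,  0.11767888, -0.95407517])) -0.016799846393960684
{'time_s': 0.15, 'joints': array([-4.82953736e+01,  2.05819259e+01,  6.45099999e-01, -1.57306787e-02,
       -7.01360216e+01, -1.65062088e+01]), 'qd': array([-0.04886647, -0.09625057,  0.17906346,  0.11251048,  0.03590881,
       -0.09363925]), 'joint_torque': array([ 1.14764462e-03, -5.83278215e+01,  2.93288809e+01,  7.00112745e+00,
        8.74193036e-03, -1.39656381e-04]), 'tcp_pos': array([ 0.2872003 , -0.61044674,  0.23682986]), 'eef_rot': array([ 1.79925952e+02, -6.51905971e-03, -1.54806933e+02]), 'contact_force': array([ 0.3837561 , -1.97233983,  0.17090562]), 'moment': array([-0.08181955, -0.00803401, -0.01329475]), 'gripper_force': 0.0, 'gripper_width': 0.08746180443752488}
```

View pics/top0.png

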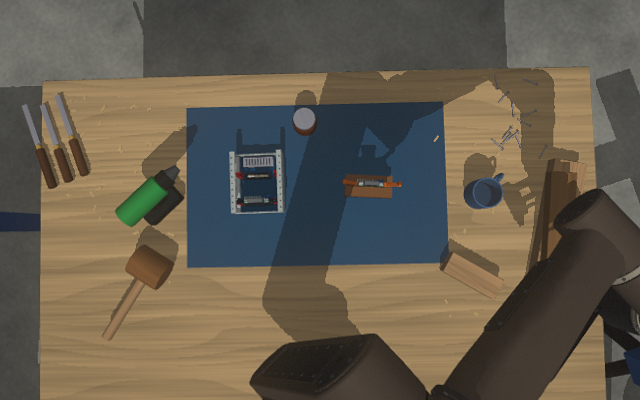

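View pics/side0.png

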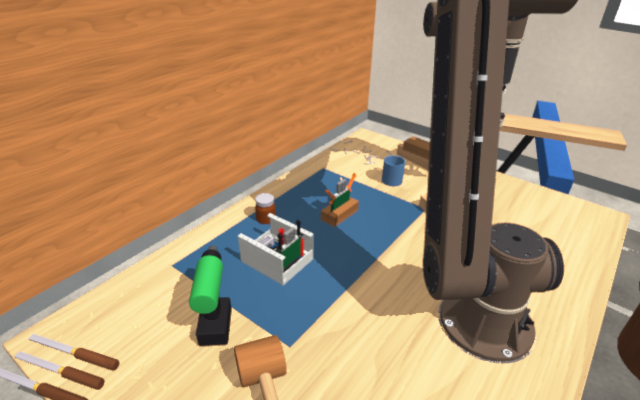

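The top view shows the frame around (257,181) and the card in its block around (372,185). In the side view the frame is near (278,248) and the card near (342,198). I'll enlarge both areas.

```bash
python3 - <<'E'
from h import *
a=cv2.imread('pics/top0.png');b=cv2.imread('pics/side0.png')
k=lambda i,x,y,w,h,s:cv2.resize(i[y:y+h,x:x+w],None,fx=s,fy=s,interpolation=cv2.INTER_CUBIC)
top=np.hstack([k(a,222,142,66,75,4.),k(a,335,165,80,40,6)[:0] if 0 else cv2.copyMakeBorder(k(a,335,165,80,40,6),0,60,0,0,cv2.BORDER_CONSTANT)])
bot=np.hstack([k(b,235,210,85,75,4),cv2.copyMakeBorder(k(b,315,165,50,60,5),0,0,0,0,cv2.BORDER_CONSTANT)])
print(top.shape,bot.shape)
W=max(top.shape[1],bot.shape[1])
p=lambda i:cv2.copyMakeBorder(i,0,0,0,W-i.shape[1],cv2.BORDER_CONSTANT)
cv2.imwrite('pics/c1.png',np.vstack([p(top),p(bot)]))
E
```

```text
(300, 744, 3) (300, 590, 3)
```

View pics/c1.png

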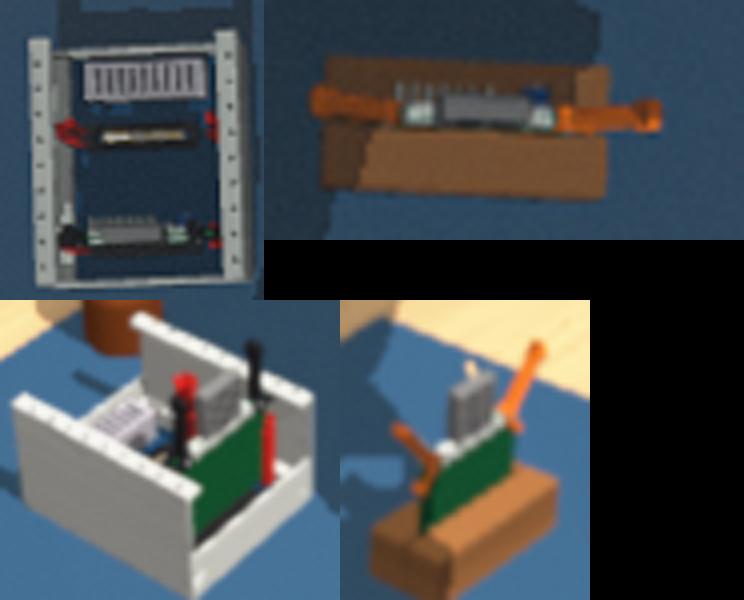

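```bash
python3 - <<'E'
from h import *
m=ld('top0');s=ld('side0')
f=lambda X,Y,x0,y0,k:((X+.5)/k-.5+x0,(Y+.5)/k-.5+y0)
P={}
for n,X,Y in[('Ltop',28,40),('Lbot',37,286),('Rtop',236,30),('Rbot',245,278)]:
    P[n]=atz(m,*f(X,Y,222,142,4),.098);print(n,P[n].round(4))
# grip top centre in both
g=tri((m,*f(222,108,335,165,6)),(s,*f(132,80,315,165,5)));print('grip',g)
L=tri((m,*f(60,100,335,165,6)),(s,*f(198,48,315,165,5)));print('?',L)
L=tri((m,*f(60,100,335,165,6)),(s,*f(62,132,315,165,5)));print('lever L',L)
L=tri((m,*f(388,115,335,165,6)),(s,*f(198,48,315,165,5)));print('lever R',L)
# rail corners triangulated
print('Lbot',tri((m,*f(28,40,222,142,4)),(s,*f(135,20,235,210,4))))
print('Rbot',tri((m,*f(245,278,222,142,4)),(s,*f(313,100,235,210,4))),tri((m,*f(37,286,222,142,4)),(s,*f(200,195,235,210,4))))
for a,b in(('Ltop','Lbot'),('Rtop','Rbot')):
    d=P[a]-P[b];print(np.linalg.norm(d),np.degrees(np.arctan2(d[1],d[0])))
print((P['Ltop']-P['Rtop']).round(4))
E
```

```text
Ltop [0.6628 0.2301 0.098 ]
Lbot [0.498  0.2256 0.098 ]
Rtop [0.6664 0.0906 0.098 ]
Rbot [0.5007 0.0871 0.098 ]
grip (array([ 0.5675409 , -0.14630248,  0.13684198]), [array([0.2, 0.4]), array([-0.3, -0. ])])
? (array([ 0.53207753, -0.0928489 ,  0.20509284]), [array([ 8.4, 14.2]), array([-13.1,  -1.7])])
lever L (array([ 0.57307642, -0.07726186,  0.12924124]), [array([0.3, 0.4]), array([-0.4, -0. ])])
lever R (array([ 0.56355327, -0.21868276,  0.12892595]), [array([0.3, 0.4]), array([-0.4, -0. ])])
Lbot (array([0.61943203, 0.19278715, 0.17957928]), [array([ 9.1, 12. ]), array([-13.4,  -2.8])])
Rbot (array([0.5003523 , 0.08714876, 0.09210211]), [array([0.1, 0.2]), array([-0.2, -0. ])]) (array([0.49449064, 0.22259324, 0.10018459]), [array([1. , 1.3]), array([-1.6, -0.2])])
0.164848978378742 1.5782167719221176
0.16577422311310588 1.201360552897254
[-0.0036  0.1396  0.    ]
```

Triangulation matches the given sizes:
- **Grip:** top at (0.567, -0.147, 0.137), card yaw about -3.8°.
- **Slot:** near (0.6045, 0.159), yaw about +1.4°.

Next I move above the card.

>>> drive_tool(
  increments=[
    [[1, -0.47, 0.31, 0, 0], [1, -0.94, 0.626, -0.05, 0], [1, -0.94, 0.626, -0.05, 0]],
  ],
)

```text
time_s: 0.52
tcp_pos: [0.359, -0.4922, 0.2442]
eef_rot: [-180.0, 0.0, -154.6]
contact_force: [-0.0, -1.0, -0.1]
gripper_width: 0.0877
gripper_force: 0.0
```

>>> drive_tool(
  increments=[
    [[1, -0.47, 0.31, 0, 0], [1, -0.94, 0.626, -0.05, 0], [1, -0.94, 0.626, -0.05, 0]],
  ],
)

```text
time_s: 0.9
tcp_pos: [0.429, -0.3766, 0.25]
eef_rot: [-180.0, 0.0, -154.6]
contact_force: [-0.6, -0.5, 0.7]
gripper_width: 0.0872
gripper_force: 0.0
```

>>> drive_tool(
  increments=[
    [[1, -0.47, 0.31, 0, 0], [1, -0.94, 0.626, 0, 0], [1, -0.94, 0.626, 0, 0]],
  ],
)

```text
time_s: 1.27
tcp_pos: [0.4989, -0.2609, 0.2493]
eef_rot: [180.0, -0.0, -154.6]
contact_force: [-0.3, -0.3, 1.0]
gripper_width: 0.0879
gripper_force: 0.0
```

>>> drive_tool(
  increments=[
    [[1, -0.47, 0.31, 0, 0], [1, -0.94, 0.626, 0, -0.08], [1, -0.94, 0.626, 0, -0.12], [1, -0.94, 0.626, 0, -0.169], [1, -0.94, 0.626, 0, -0.169]],
  ],
)

```text
time_s: 1.9
tcp_pos: [0.5676, -0.1477, 0.2491]
eef_rot: [180.0, -0.0, -111.5]
contact_force: [0.9, 0.5, 0.3]
gripper_width: 0.0875
gripper_force: 0.0
```

>>> drive_tool(
  increments=[
    [[1, 0, 0, 0, 0], [1, 0, 0, 0, 0], [1, 0, 0, 0, 0]],
  ],
)

```text
time_s: 2.28
tcp_pos: [0.5676, -0.1472, 0.2495]
eef_rot: [180.0, -0.0, -112.0]
contact_force: [0.1, -0.3, 0.1]
gripper_width: 0.0874
gripper_force: 0.0
```

>>> drive_tool(
  increments=[
    [[1, 0, 0, 0, -0.05], [1, 0, 0, 0, -0.05], [1, 0, 0, 0, -0.05], [1, 0, 0, 0, -0.05]],
  ],
)

```text
time_s: 2.78
tcp_pos: [0.5677, -0.1468, 0.2496]
eef_rot: [180.0, 0.0, -94.0]
contact_force: [0.5, -0.3, -0.1]
gripper_width: 0.0874
gripper_force: 0.0
```

```bash
python3 - <<'E'
from h import *
s=r.get_state();print(s['tcp_pos'],s['eef_rot'],s['joints'])
m,_=snap('wrist','w1')
print(proj(m,[.567,-.147,.137]))
E
```

```text
[ 0.56768651 -0.14678869  0.24956372] [ 1.79999943e+02  6.55656041e-04 -9.40301087e+01] [ 4.59504472e+00  1.18178799e+01 -9.83247255e+00 -7.06675456e-04
 -6.83496058e+01 -8.62489265e+00]
[325.24252478 204.33814252]
```

View pics/w1.png

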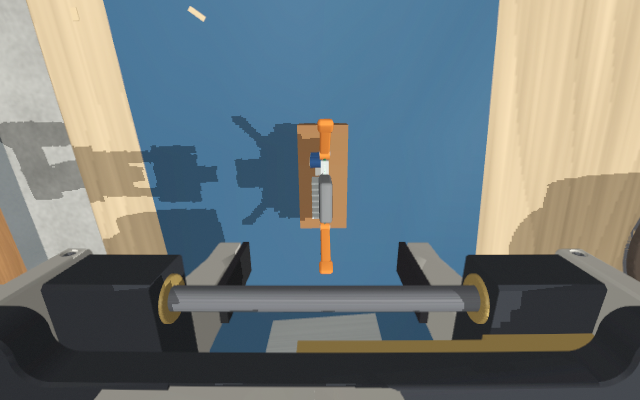

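The wrist view shows the left tip at (326,268), the right tip at (326,124) and the grip near (326,199). The card is aligned with the tool.

```bash
python3 - <<'E'
from h import *
m=ld('w1')
for z,u,v in((.135,326,268),(.135,326,124),(.138,326,176),(.138,326,222),(.040,298,124),(.04,348,124),(.04,298,228),(.04,348,228)): print(u,v,atz(m,u,v,z).round(4))
im=cv2.imread('pics/w1.png')[110:285,270:380];cv2.imwrite('pics/c2.png',cv2.resize(im,None,fx=3.4,fy=3.4,interpolation=cv2.INTER_CUBIC))
E
```

```text
326 268 [ 0.5709 -0.0795  0.135 ]
326 124 [ 0.5614 -0.2183  0.135 ]
326 176 [ 0.5645 -0.1738  0.138 ]
326 222 [ 0.5675 -0.1299  0.138 ]
298 124 [ 0.5935 -0.2155  0.04  ]
348 124 [ 0.5355 -0.2114  0.04  ]
298 228 [ 0.6062 -0.0852  0.04  ]
348 228 [ 0.5414 -0.0806  0.04  ]
```

View pics/c2.png

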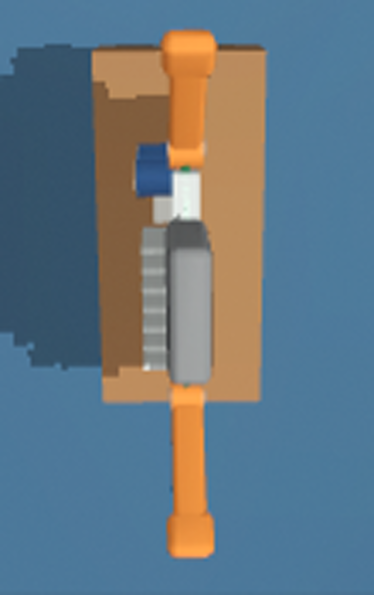

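Grip centre is about (326.8,203), i.e. (0.5655,-0.148). I'll shift 1.5 mm, descend and grip.

>>> drive_tool(
  increments=[
    [[1, 0.0125, 0.0125, 0.3, 0], [1, 0.0125, 0.0125, 0.6, 0], [1, 0.0125, 0.0125, 0.75, 0], [1, 0.0125, 0.0125, 0.75, 0]],
  ],
)

```text
time_s: 3.32
tcp_pos: [0.5652, -0.1482, 0.1582]
eef_rot: [179.8, -0.0, -93.9]
contact_force: [0.4, 1.0, 0.2]
gripper_width: 0.0875
gripper_force: 0.0
```

>>> drive_tool(
  increments=[
    [[1, 0, 0, 0.2, 0], [1, 0, 0, 0.395, 0], [1, 0, 0, 0.395, 0], [1, 0, 0, 0.395, 0]],
  ],
)

```text
time_s: 3.82
tcp_pos: [0.5671, -0.1482, 0.1137]
eef_rot: [-179.9, -0.0, -93.8]
contact_force: [-0.3, 0.1, 0.0]
gripper_width: 0.0876
gripper_force: 0.0
```

>>> drive_tool(
  increments=[
    [[-0.6, 0, 0, 0, 0], [-0.9, 0, 0, 0, 0], [-1, 0, 0, 0, 0], [-1, 0, 0, 0, 0], [-1, 0, 0, 0, 0]],
  ],
  squeeze=20,
)

```text
time_s: 4.45
tcp_pos: [0.5661, -0.1482, 0.1121]
eef_rot: [180.0, -0.0, -93.8]
contact_force: [0.7, -0.4, -0.8]
gripper_width: 0.0432
gripper_force: 0.0
```

>>> drive_tool(
  increments=[
    [[-1, 0, 0, 0, 0], [-1, 0, 0, 0, 0], [-1, 0, 0, 0, 0]],
  ],
  squeeze=20,
)

```text
time_s: 4.82
tcp_pos: [0.5661, -0.1482, 0.1122]
eef_rot: [-180.0, -0.0, -93.8]
contact_force: [-0.1, -0.7, 0.3]
gripper_width: 0.0137
gripper_force: 0.1
```

>>> drive_tool(
  increments=[
    [[-1, 0, 0, 0, 0], [-1, 0, 0, 0, 0], [-1, 0, 0, 0, 0], [-1, 0, 0, 0, 0]],
  ],
  squeeze=25,
)

```text
time_s: 5.32
tcp_pos: [0.5673, -0.1481, 0.1123]
eef_rot: [-179.9, 0.0, -93.8]
contact_force: [5.8, -1.2, -3.9]
gripper_width: 0.0121
gripper_force: 24.9
```

>>> drive_tool(
  increments=[
    [[-1, 0, 0, -0.05, 0], [-1, 0, 0, -0.15, 0], [-1, 0, 0, -0.25, 0], [-1, 0, 0, -0.35, 0], [-1, 0, 0, -0.35, 0]],
  ],
)

```text
time_s: 5.95
tcp_pos: [0.5658, -0.1482, 0.1549]
eef_rot: [-180.0, 0.0, -93.8]
contact_force: [0.2, 0.5, -2.3]
gripper_width: 0.0119
gripper_force: 25.0
```

>>> drive_tool(
  increments=[
    [[-1, 0, 0, -0.2, 0], [-1, 0, 0, -0.45, 0], [-1, 0, 0, -0.7, 0], [-1, 0, 0, -0.7, 0], [-1, 0, 0, -0.7, 0]],
  ],
)

```text
time_s: 6.58
tcp_pos: [0.5651, -0.1481, 0.237]
eef_rot: [179.9, 0.0, -93.9]
contact_force: [0.9, 0.4, -1.7]
gripper_width: 0.0122
gripper_force: 25.0
```

```bash
python3 - <<'E'
from h import *
s=r.get_state();print(s['tcp_pos'],s['contact_force'],s['gripper_width'],s['gripper_force'])
m,a=snap('wrist','w2');m,b=snap('side','s2');m,c=snap('top','t2')
cv2.imwrite('pics/c3.png',np.vstack([cv2.resize(cv2.imread('pics/w2.png')[80:300,220:430],(600,600))[:,:,:][:600],])[:600])
k=lambda f,x,y,w,h,s:cv2.resize(cv2.imread(f'pics/{f}.png')[y:y+h,x:x+w],(int(w*s),int(h*s)),interpolation=cv2.INTER_CUBIC)
A=k('w2',240,80,160,220,600/220);B=k('s2',290,110,90,130,300/130);C=k('t2',330,140,90,75,4)
B=cv2.resize(B,(208,300));o=np.zeros((600,800,3),np.uint8);o[:600,:A.shape[1]]=A;o[:300,440:648]=B;o[300:600,440:800]=C
cv2.imwrite('pics/c3.png',o)
E
```

```text
[ 0.56513434 -0.14805465  0.23701727] [ 0.91684716  0.41934881 -1.6962675 ] 0.012192973091446315 24.994717240333557
```

View pics/c3.png

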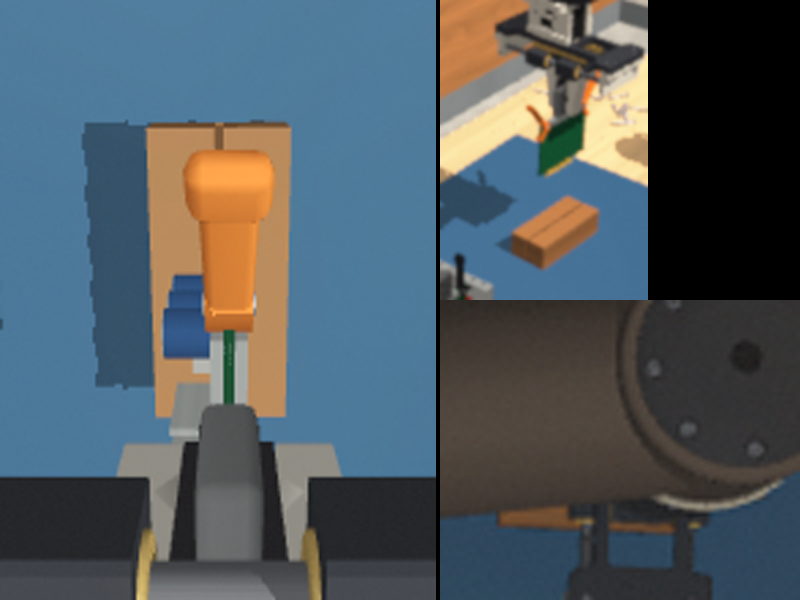

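The card hangs straight in the jaws and is clear of the block. Now I carry it above the slot.

>>> drive_tool(
  increments=[
    [[-1, -0.2, 0, 0, 0], [-1, -0.5, -0.05, 0, 0], [-1, -0.858, -0.051, 0, 0], [-1, -0.858, -0.051, 0, 0]],
  ],
)

```text
time_s: 7.22
tcp_pos: [0.579, -0.0436, 0.2372]
eef_rot: [179.9, -0.0, -93.7]
contact_force: [0.7, -1.4, -1.7]
gripper_width: 0.0119
gripper_force: 25.0
```

>>> drive_tool(
  increments=[
    [[-1, -0.35, 0, 0, 0], [-1, -0.7, -0.05, 0, 0], [-1, -0.858, -0.051, 0, 0], [-1, -0.858, -0.051, 0, 0]],
  ],
)

```text
time_s: 7.72
tcp_pos: [0.5919, 0.057, 0.2375]
eef_rot: [179.9, -0.0, -93.7]
contact_force: [-0.4, -0.9, -2.4]
gripper_width: 0.0117
gripper_force: 25.0
```

>>> drive_tool(
  increments=[
    [[-1, -0.35, 0, 0, 0], [-1, -0.65, -0.05, 0, 0], [-1, -0.858, -0.051, 0, -0.0145], [-1, -0.858, -0.051, 0, -0.0145], [-1, -0.858, -0.051, 0, -0.0145]],
  ],
)

```text
time_s: 8.35
tcp_pos: [0.6048, 0.1576, 0.2379]
eef_rot: [180.0, -0.0, -88.7]
contact_force: [0.0, 1.0, -2.4]
gripper_width: 0.0119
gripper_force: 25.0
```

```bash
python3 - <<'E'
from h import *
s=r.get_state();print(s['tcp_pos'],s['eef_rot'],s['contact_force'],s['gripper_width'],s['gripper_force'])
m,a=snap('wrist','w3');snap('side','s3')
for p in([.53,.159,.14],[.6045,.159-.0558,.098],[.6045,.159-.05,.075]):print(proj(m,p))
a=cv2.imread('pics/w3.png')[:300,150:550];cv2.imwrite('pics/c4.png',cv2.resize(a,(800,600),interpolation=cv2.INTER_CUBIC))
E
```

```text
[0.60483913 0.15755779 0.23790092] [ 1.79958518e+02 -3.02698140e-02 -8.87025253e+01] [ 0.03126229  0.98632465 -2.410552  ] 0.011924926456508982 24.994626939296722
[409.46566447 213.31944025]
[325.91301515 141.5801104 ]
[325.5872736  144.79457727]
```

View pics/c4.png

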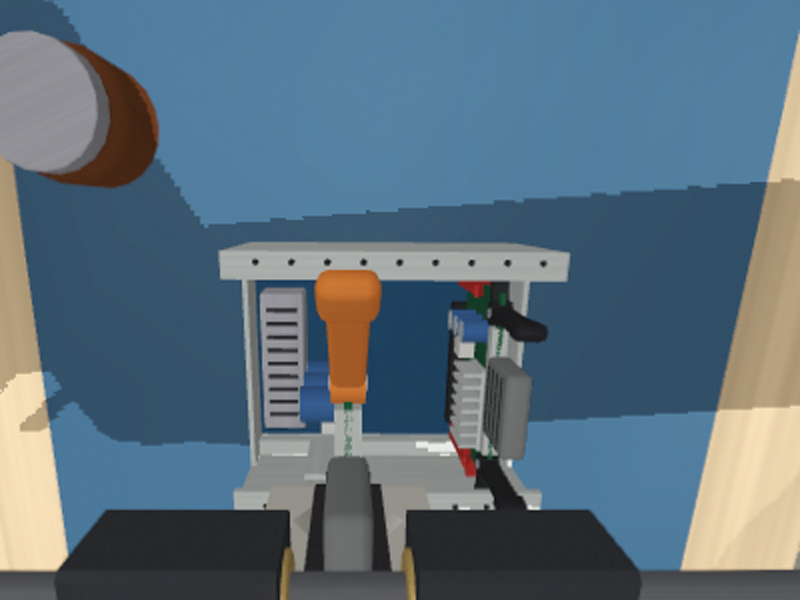

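In the crop the near rail's top face has corners at (220,250), (568,253), (222,279) and (570,281), and the far rail's inner edge runs (237,490)–(540,490). The lever tip is at about (348,295). I'll compute positions from these.

```bash
python3 - <<'E'
from h import *
m=ld('w3')
g=lambda X,Y:((X+.5)/2-.5+150,(Y+.5)/2-.5)
for n,X,Y,z in(('Ro+x',220,250,.098),('Ro-x',568,253,.098),('Ri+x',222,279,.098),('Ri-x',570,281,.098),('Li+x',237,490,.098),('Li-x',540,490,.098)):
    print(n,atz(m,*g(X,Y),z).round(4))
# what is seen of the held card: predicted positions with card aligned to tool
s=r.get_state();T=s['tcp_pos'];y=np.radians(s['eef_rot'][2]+90)
ex=np.array([np.cos(y),np.sin(y),0]);ey=np.array([-np.sin(y),np.cos(y),0])
foot=T+[0,0,.0059-.1080+.0] # grasp: tcp was .1121 with foot .010
foot=T-[0,0,.1021]
P=lambda x,yy,z:(2*(proj(m,foot+ex*x/1e3+ey*yy/1e3+[0,0,z/1e3])-[150,0])+.5).round(0)
for n,p in {'tipR':(0,-74.4,125.6),'tip outer':(0,-77,123.4),'tip inner':(0,-71.7,127.8),'bar end':(0,-33,88),'grip top -y':(0,-20,128),'grip bottom -y':(0,-20,88),'pivot':(0,-40,88)}.items(): print(n,P(*p))
for p in((0,-20),(6,-20),(-6,-20)):print(P(p[0],p[1],128))
E
python3 - <<'E'
import cv2
import sys; sys.path.insert(0,'.')
a=cv2.imread('pics/w3.png')[110:260,250:400]
b=cv2.imread('pics/w3.png')[235:260,250:440]
c=cv2.resize(a,(600,600),interpolation=cv2.INTER_CUBIC);cv2.imwrite('pics/c5.png',c)
E
```

```text
Ro+x [0.6669 0.089  0.098 ]
Ro-x [0.5034 0.0866 0.098 ]
Ri+x [0.6665 0.1024 0.098 ]
Ri-x [0.5007 0.0995 0.098 ]
Li+x [0.6633 0.2129 0.098 ]
Li-x [0.5016 0.2094 0.098 ]
tipR [351. 273.]
tip outer [351. 259.]
tip inner [351. 288.]
bar end [350. 409.]
grip top -y [351. 518.]
grip bottom -y [350. 451.]
pivot [350. 385.]
[351. 518.]
[324. 518.]
[377. 518.]
```

View pics/c5.png

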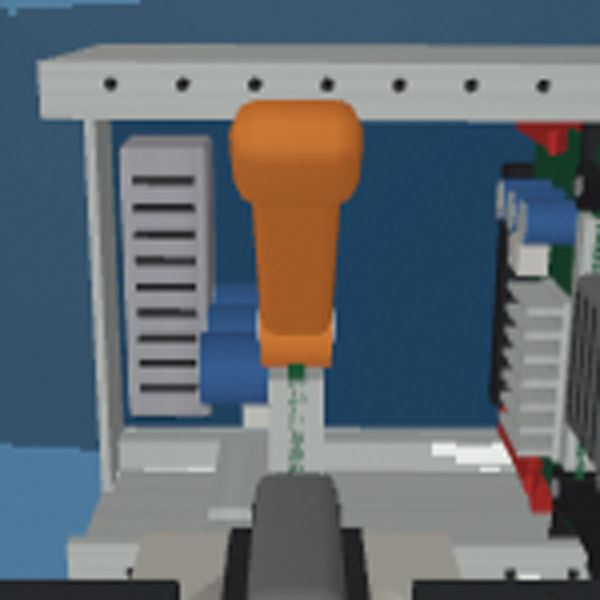

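>>> drive_tool(
  increments=[
    [[-1, 0.0133, -0.006, 0.1, 0.001], [-1, 0.0133, -0.006, 0.25, 0.001], [-1, 0.0133, -0.006, 0.4, 0.001], [-1, 0.0133, -0.006, 0.52, 0.001], [-1, 0.0133, -0.006, 0.52, 0.001]],
  ],
  squeeze=12,
)

```text
time_s: 9.07
tcp_pos: [0.6051, 0.1568, 0.1741]
eef_rot: [179.9, -0.1, -89.0]
contact_force: [-0.1, 0.4, -1.5]
gripper_width: 0.012
gripper_force: 12.0
```

```bash
python3 - <<'E'
from h import *
S=[]
for i in range(4):
    m,a=snap('wrist',f'w4');s=r.get_state();S.append(np.r_[s['tcp_pos'],s['eef_rot'],s['contact_force']])
snap('side','s4')
S=np.array(S);print(S.round(4))
k=lambda f,x,y,w,h,s:cv2.resize(cv2.imread(f'pics/{f}.png')[y:y+h,x:x+w],None,fx=s,fy=s,interpolation=cv2.INTER_CUBIC)
A=k('w4',240,110,160,150,3);B=k('s4',240,160,95,125,480/125)
o=np.zeros((480,800,3),np.uint8);o[:450,:480]=A;w=min(320,B.shape[1]);o[:480,480:480+w]=B[:480,:w];cv2.imwrite('pics/c6.png',o)
E
```

```text
[[ 6.057000e-01  1.570000e-01  1.752000e-01  1.799454e+02 -4.670000e-02
  -8.896780e+01  5.780000e-02  1.462000e-01 -1.263300e+00]
 [ 6.061000e-01  1.573000e-01  1.760000e-01 -1.799836e+02 -1.330000e-02
  -8.895970e+01  9.430000e-01  2.583000e-01 -1.178700e+00]
 [ 6.063000e-01  1.574000e-01  1.764000e-01 -1.799453e+02  1.130000e-02
  -8.895810e+01  1.789000e-01  3.140000e-02 -2.569900e+00]
 [ 6.063000e-01  1.574000e-01  1.765000e-01 -1.799279e+02  2.500000e-02
  -8.895960e+01  5.990000e-01  5.441000e-01 -2.032200e+00]]
```

View pics/c6.png

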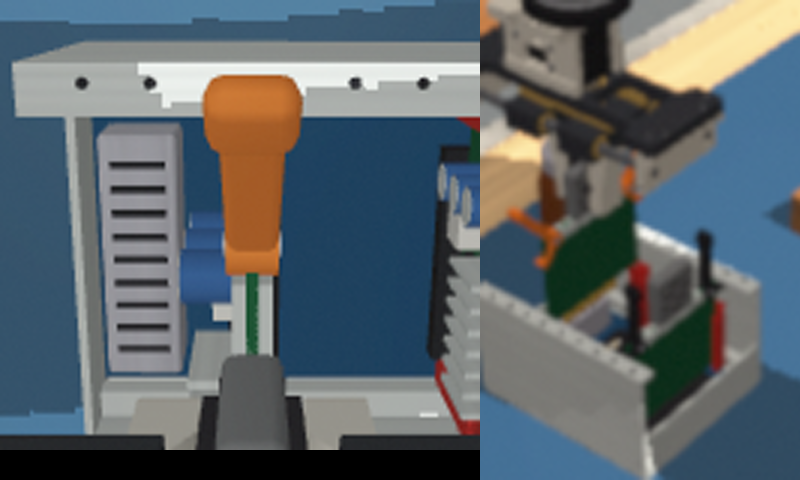

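```bash
python3 - <<'E'
from h import *
m=ld('w4')
g=lambda X,Y:((X+.5)/3-.5+240,(Y+.5)/3-.5+110)
for Y in(64,116.5): print('lip',atz(m,*g(250,Y),.098).round(4))
print('left corner',atz(m,*g(14,64),.098).round(4),atz(m,*g(15,116),.098).round(4))
fz=.1765-.1021
print('grip -y bottom (expect foot y-.020)',atz(m,*g(252,357),fz+.088).round(4))
print('tip outer edge (expect -.0771)',atz(m,*g(252,76),fz+.1234).round(4))
print('lever face/inner tip?',atz(m,*g(252,150),fz+.1278).round(4),atz(m,*g(252,275),fz+.088).round(4))
# green board left & right bottom corners in side views vs prediction
for f,T in(('s4',[.6063,.1574,.1765]),):
    ms=ld(f);F=np.array(T)-[0,0,.1021]
    for p in((0,.05,.008),(0,-.05,.008),(0,.05,.08),(0,.02,.0)):print(p,proj(ms,F+p).round(1),((proj(ms,F+p)-[240,160])*3.84+[480,0]).round(0))
    for p in((.06,.069,.098),(-.105,.069,.098)):print('rail',(((proj(ms,np.array([.6057,.1567,0])+[p[0]-p[1]*.019,p[1]+p[0]*.019,p[2]])-[240,160])*3.84)+[480,0]).round(0))
E
```

```text
lip [0.6088 0.0887 0.098 ]
lip [0.6086 0.1015 0.098 ]
left corner [0.6671 0.0897 0.098 ] [0.6677 0.1024 0.098 ]
grip -y bottom (expect foot y-.020) [0.6073 0.1396 0.1624]
tip outer edge (expect -.0771) [0.6084 0.0827 0.1978]
lever face/inner tip? [0.6082 0.0922 0.2022] [0.6077 0.1228 0.1624]
(0, 0.05, 0.008) [257.1 243.6] [546. 321.]
(0, -0.05, 0.008) [280.6 226.6] [636. 256.]
(0, 0.05, 0.08) [255.3 223.4] [539. 244.]
(0, 0.02, 0.0) [264.6 240.5] [574. 309.]
rail [470. 287.]
rail [639. 377.]
```

The wrist view puts the card about 2 mm too far in +y and about 1.5 mm in +x relative to the slot. I'll correct that and feel my way down.

>>> drive_tool(
  increments=[
    [[-1, 0.015, 0.0125, 0, 0], [-1, 0.015, 0.0125, 0.04, 0], [-1, 0.015, 0.0125, 0.08, 0], [-1, 0.015, 0.0125, 0.12, 0], [-1, 0.015, 0.0125, 0.12, 0]],
  ],
)

```text
time_s: 9.95
tcp_pos: [0.6044, 0.1555, 0.1609]
eef_rot: [180.0, -0.0, -89.0]
contact_force: [0.3, 0.9, -1.5]
gripper_width: 0.0119
gripper_force: 12.0
```

>>> drive_tool(
  increments=[
    [[-1, 0, 0, 0.02, 0], [-1, 0, 0, 0.04, 0], [-1, 0, 0, 0.06, 0], [-1, 0, 0, 0.06, 0]],
  ],
)

```text
time_s: 10.45
tcp_pos: [0.6046, 0.1556, 0.154]
eef_rot: [-180.0, 0.0, -89.0]
contact_force: [2.0, 0.7, -2.7]
gripper_width: 0.0117
gripper_force: 12.0
```

It has entered the mouths with no force. Continuing down.

>>> drive_tool(
  increments=[
    [[-1, 0, 0, 0.025, 0], [-1, 0, 0, 0.05, 0], [-1, 0, 0, 0.075, 0], [-1, 0, 0, 0.1, 0], [-1, 0, 0, 0.1, 0]],
  ],
)

```text
time_s: 11.08
tcp_pos: [0.6045, 0.1554, 0.1418]
eef_rot: [-180.0, -0.0, -89.0]
contact_force: [3.0, 1.2, -3.4]
gripper_width: 0.0118
gripper_force: 12.0
```

>>> drive_tool(
  increments=[
    [[-1, 0, 0, 0.025, 0], [-1, 0, 0, 0.05, 0], [-1, 0, 0, 0.075, 0], [-1, 0, 0, 0.1, 0], [-1, 0, 0, 0.1, 0]],
  ],
)

```text
time_s: 11.7
tcp_pos: [0.6044, 0.1554, 0.1298]
eef_rot: [180.0, -0.0, -89.0]
contact_force: [4.9, 2.5, -4.4]
gripper_width: 0.0117
gripper_force: 12.0
```

>>> drive_tool(
  increments=[
    [[-1, -0.003, -0.006, 0, 0], [-1, -0.003, -0.006, 0.015, 0], [-1, -0.003, -0.006, 0.03, 0], [-1, -0.003, -0.006, 0.045, 0], [-1, -0.003, -0.006, 0.045, 0]],
  ],
)

```text
time_s: 12.32
tcp_pos: [0.6047, 0.1557, 0.1244]
eef_rot: [180.0, -0.0, -89.0]
contact_force: [1.8, 1.5, -2.9]
gripper_width: 0.0121
gripper_force: 12.0
```

>>> drive_tool(
  increments=[
    [[-1, 0, 0, 0.008, 0], [-1, 0, 0, 0.016, 0], [-1, 0, 0, 0.016, 0]],
  ],
)

```text
time_s: 12.7
tcp_pos: [0.6048, 0.1557, 0.1226]
eef_rot: [180.0, -0.0, -89.0]
contact_force: [2.1, 1.5, -2.6]
gripper_width: 0.0121
gripper_force: 12.0
```

>>> drive_tool(
  increments=[
    [[-1, 0, 0, 0.008, 0], [-1, 0, 0, 0.008, 0], [-1, 0, 0, 0.008, 0]],
  ],
)

```text
time_s: 13.08
tcp_pos: [0.6048, 0.1557, 0.1217]
eef_rot: [180.0, -0.0, -89.0]
contact_force: [0.4, 2.0, -1.8]
gripper_width: 0.0122
gripper_force: 12.0
```

>>> drive_tool(
  increments=[
    [[-1, 0, 0, 0.008, 0], [-1, 0, 0, 0.008, 0], [-1, 0, 0, 0.008, 0]],
  ],
)

```text
time_s: 13.45
tcp_pos: [0.6049, 0.1557, 0.1208]
eef_rot: [180.0, -0.0, -89.0]
contact_force: [0.6, 1.3, -2.7]
gripper_width: 0.0118
gripper_force: 12.0
```

>>> drive_tool(
  increments=[
    [[-1, 0, 0, 0.008, 0], [-1, 0, 0, 0.008, 0], [-1, 0, 0, 0.008, 0]],
  ],
)

```text
time_s: 13.82
tcp_pos: [0.6051, 0.1558, 0.1203]
eef_rot: [-180.0, 0.0, -89.0]
contact_force: [-1.1, 1.1, 1.7]
gripper_width: 0.012
gripper_force: 12.0
```

>>> drive_tool(
  increments=[
    [[-1, 0, 0, 0.006, 0], [-1, 0, 0, 0.006, 0], [-1, 0, 0, 0.006, 0]],
  ],
)

```text
time_s: 14.2
tcp_pos: [0.6052, 0.1557, 0.1202]
eef_rot: [-180.0, -0.0, -89.0]
contact_force: [-2.7, 0.4, 5.7]
gripper_width: 0.0123
gripper_force: 12.0
```

The force turned positive at TCP z 0.1202, where expected, so the card is resting on the connector. Releasing with a half opening and rising.

>>> drive_tool(
  increments=[
    [[-0.1, 0, 0, 0, 0], [-0.1, 0, 0, 0, 0], [-0.1, 0, 0, 0, 0], [-0.1, 0, 0, 0, 0], [-0.1, 0, 0, 0, 0]],
  ],
)

```text
time_s: 14.82
tcp_pos: [0.6051, 0.1558, 0.1192]
eef_rot: [180.0, -0.0, -89.0]
contact_force: [0.0, -0.5, 0.5]
gripper_width: 0.0391
gripper_force: 0.0
```

>>> drive_tool(
  increments=[
    [[-0.1, 0, 0, -0.1, 0], [-0.1, 0, 0, -0.3, 0], [-0.1, 0, 0, -0.6, 0], [-0.1, 0, 0, -0.9, 0], [-0.1, 0, 0, -0.9, 0]],
  ],
)

```text
time_s: 15.45
tcp_pos: [0.6068, 0.1564, 0.2318]
eef_rot: [-179.6, 0.2, -88.9]
contact_force: [-0.2, 0.2, -0.3]
gripper_width: 0.0394
gripper_force: 0.0
```

```bash
python3 - <<'E'
from h import *
for i in range(3): m,a=snap('wrist','w5')
s=r.get_state();print(s['tcp_pos'],s['eef_rot'],s['contact_force'],s['gripper_width'])
print(proj(m,[.605,.157,.146]))
h=cv2.cvtColor(a,cv2.COLOR_RGB2HSV);mask=cv2.inRange(h,(5,160,90),(16,255,255))
n,l,st,c=cv2.connectedComponentsWithStats(mask)
for i in range(1,n):
    if st[i,4]>60: print(st[i],c[i].round(1))
cx,cy=map(int,proj(m,[.605,.157,.12]))
b=cv2.imread('pics/w5.png')[max(0,cy-110):cy+90,max(0,cx-130):cx+130];cv2.imwrite('pics/c7.png',cv2.resize(b,None,fx=3,fy=3,interpolation=cv2.INTER_CUBIC));print(cx,cy,b.shape)
# predicted tips
for yy,z in((.157+.0744,.1436),(.157-.0744,.1436)):print(proj(m,[.605,yy,z]))
E
```

```text
[0.60466384 0.15566023 0.2271584 ] [ 1.79978828e+02  1.02283137e-02 -8.89784690e+01] [ 0.03077212 -0.29794598 -0.21195871] 0.040043091134068114
[324.64559387 217.496052  ]
[210  38  16  36  97] [220.7  54.9]
[315 122  18  44 561] [323.2 141.2]
[316 238  15  48 501] [323.4 262.2]
324 207 (200, 260, 3)
[323.09991055 292.85891899]
[326.49284307 124.18922283]
```

View pics/c7.png

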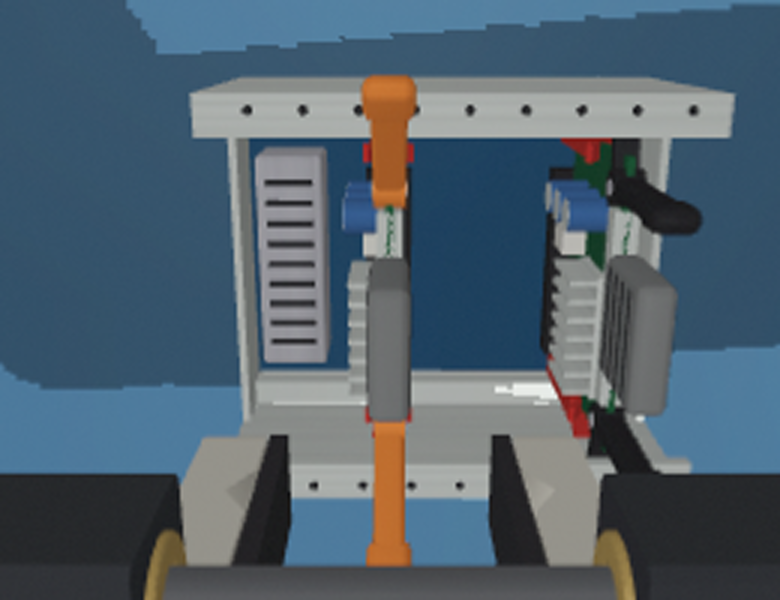

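The card stands in the red guides with both levers open. Now the right lever, with the jaws shut, pushing at the tip from the -y side.

>>> drive_tool(
  increments=[
    [[-1, 0.3, 0, 0, 0], [-1, 0.6, 0, 0, 0], [-1, 0.88, 0, 0, 0], [-1, 0.88, 0, 0, 0], [-1, 0.88, 0, 0, 0]],
  ],
)

```text
time_s: 16.23
tcp_pos: [0.6067, 0.0502, 0.2265]
eef_rot: [179.9, -0.0, -89.0]
contact_force: [0.3, -0.1, 0.8]
gripper_width: 0.0008
gripper_force: 0.0
```

>>> drive_tool(
  increments=[
    [[-1, 0, 0, 0.3, 0], [-1, 0, 0, 0.6, 0], [-1, 0, 0, 0.7, 0], [-1, 0, 0, 0.7, 0], [-1, 0, 0, 0.7, 0]],
  ],
)

```text
time_s: 16.85
tcp_pos: [0.6079, 0.0507, 0.1446]
eef_rot: [-179.9, 0.0, -88.9]
contact_force: [-0.9, 0.3, 0.2]
gripper_width: 0.0002
gripper_force: 0.0
```

>>> drive_tool(
  increments=[
    [[-1, -0.04, 0, 0, 0], [-1, -0.08, 0, 0, 0], [-1, -0.12, 0, 0, 0], [-1, -0.12, 0, 0, 0]],
  ],
)

```text
time_s: 17.35
tcp_pos: [0.6067, 0.065, 0.1434]
eef_rot: [-180.0, 0.0, -88.9]
contact_force: [1.1, 0.0, 0.4]
gripper_width: 0.0005
gripper_force: 0.0
```

>>> drive_tool(
  increments=[
    [[-1, -0.03, 0, 0, 0], [-1, -0.06, 0, 0, 0], [-1, -0.08, 0, 0, 0], [-1, -0.08, 0, 0, 0]],
  ],
)

```text
time_s: 17.85
tcp_pos: [0.6065, 0.0743, 0.1433]
eef_rot: [-180.0, -0.0, -89.0]
contact_force: [0.1, -0.5, -0.1]
gripper_width: 0.0007
gripper_force: 0.4
```

>>> drive_tool(
  increments=[
    [[-1, -0.02, 0, 0, 0], [-1, -0.04, 0, 0, 0], [-1, -0.06, 0, 0, 0], [-1, -0.08, 0, 0, 0], [-1, -0.08, 0, 0, 0]],
  ],
)

```text
time_s: 18.48
tcp_pos: [0.6063, 0.084, 0.1432]
eef_rot: [180.0, 0.0, -89.0]
contact_force: [0.6, -0.6, -0.0]
gripper_width: 0.0007
gripper_force: 0.1
```

>>> drive_tool(
  increments=[
    [[-1, -0.01, 0, 0, 0], [-1, -0.02, 0, 0, 0], [-1, -0.03, 0, 0, 0], [-1, -0.03, 0, 0, 0]],
  ],
)

```text
time_s: 18.98
tcp_pos: [0.6062, 0.087, 0.1434]
eef_rot: [180.0, -0.0, -89.0]
contact_force: [0.0, -4.2, 1.1]
gripper_width: 0.0008
gripper_force: 1.9
```

>>> drive_tool(
  increments=[
    [[-1, -0.01, 0, 0, 0], [-1, -0.02, 0, 0, 0], [-1, -0.03, 0, 0, 0], [-1, -0.03, 0, 0, 0]],
  ],
)

```text
time_s: 19.48
tcp_pos: [0.6062, 0.0893, 0.1437]
eef_rot: [180.0, -0.1, -89.0]
contact_force: [0.5, -10.9, 5.4]
gripper_width: 0.0005
gripper_force: 4.7
```

The hook has met the rail and the force is as expected. Continuing.

>>> drive_tool(
  increments=[
    [[-1, -0.01, 0, 0, 0], [-1, -0.02, 0, 0, 0], [-1, -0.03, 0, 0, 0], [-1, -0.03, 0, 0, 0]],
  ],
)

```text
time_s: 19.98
tcp_pos: [0.6061, 0.0923, 0.1438]
eef_rot: [180.0, -0.2, -89.0]
contact_force: [1.0, -12.4, 4.4]
gripper_width: 0.0002
gripper_force: 6.0
```

>>> drive_tool(
  increments=[
    [[-1, -0.01, 0, 0, 0], [-1, -0.02, 0, 0, 0], [-1, -0.03, 0, 0, 0], [-1, -0.03, 0, 0, 0]],
  ],
)

```text
time_s: 20.48
tcp_pos: [0.6059, 0.0958, 0.1438]
eef_rot: [180.0, -0.2, -89.0]
contact_force: [-0.0, -12.5, 4.1]
gripper_width: 0.0003
gripper_force: 6.0
```

>>> drive_tool(
  increments=[
    [[-1, -0.01, 0, 0, 0], [-1, -0.02, 0, 0, 0], [-1, -0.03, 0, 0, 0], [-1, -0.03, 0, 0, 0]],
  ],
)

```text
time_s: 20.98
tcp_pos: [0.6057, 0.0994, 0.1435]
eef_rot: [179.9, -0.2, -89.0]
contact_force: [0.1, -13.7, 3.1]
gripper_width: 0.0005
gripper_force: 6.2
```

>>> drive_tool(
  increments=[
    [[-1, -0.007, 0, 0, 0], [-1, -0.014, 0, 0, 0], [-1, -0.014, 0, 0, 0]],
  ],
)

```text
time_s: 21.35
tcp_pos: [0.6056, 0.1009, 0.1433]
eef_rot: [179.9, -0.2, -89.0]
contact_force: [0.9, -13.4, 2.4]
gripper_width: 0.0003
gripper_force: 6.5
```

>>> drive_tool(
  increments=[
    [[-1, -0.006, 0, 0, 0], [-1, -0.012, 0, 0, 0], [-1, -0.012, 0, 0, 0]],
  ],
)

```text
time_s: 21.72
tcp_pos: [0.6055, 0.1023, 0.1431]
eef_rot: [179.9, -0.2, -89.0]
contact_force: [1.3, -14.0, 1.4]
gripper_width: 0.0001
gripper_force: 6.7
```

>>> drive_tool(
  increments=[
    [[-1, -0.006, 0, 0, 0], [-1, -0.008, 0, 0, 0], [-1, -0.008, 0, 0, 0]],
  ],
)

```text
time_s: 22.1
tcp_pos: [0.6054, 0.1031, 0.1429]
eef_rot: [179.9, -0.2, -89.0]
contact_force: [2.0, -12.7, 1.1]
gripper_width: 0.0008
gripper_force: 6.9
```

>>> drive_tool(
  increments=[
    [[-1, -0.006, 0, 0, 0], [-1, -0.006, 0, 0, 0], [-1, -0.006, 0, 0, 0]],
  ],
)

```text
time_s: 22.48
tcp_pos: [0.6052, 0.1038, 0.1428]
eef_rot: [179.9, -0.2, -89.0]
contact_force: [2.1, -13.5, 0.6]
gripper_width: 0.0003
gripper_force: 6.9
```

>>> drive_tool(
  increments=[
    [[-1, -0.006, 0, 0, 0], [-1, -0.006, 0, 0, 0], [-1, -0.006, 0, 0, 0]],
  ],
)

```text
time_s: 22.85
tcp_pos: [0.6051, 0.1043, 0.1427]
eef_rot: [179.8, -0.2, -89.0]
contact_force: [2.4, -14.2, 0.0]
gripper_width: 0.0004
gripper_force: 7.2
```

>>> drive_tool(
  increments=[
    [[-1, -0.006, 0, 0, 0], [-1, -0.006, 0, 0, 0], [-1, -0.006, 0, 0, 0]],
  ],
)

```text
time_s: 23.22
tcp_pos: [0.605, 0.1048, 0.1426]
eef_rot: [179.8, -0.2, -89.0]
contact_force: [2.4, -15.0, -1.4]
gripper_width: 0.0007
gripper_force: 7.7
```

>>> drive_tool(
  increments=[
    [[-1, -0.004, 0, 0, 0], [-1, -0.004, 0, 0, 0], [-1, -0.004, 0, 0, 0]],
  ],
)

```text
time_s: 23.6
tcp_pos: [0.605, 0.1052, 0.1425]
eef_rot: [179.8, -0.3, -89.0]
contact_force: [2.5, -16.4, -1.6]
gripper_width: 0.0002
gripper_force: 7.9
```

>>> drive_tool(
  increments=[
    [[-1, -0.006, 0, 0, 0], [-1, -0.006, 0, 0, 0], [-1, -0.006, 0, 0, 0]],
  ],
)

```text
time_s: 23.98
tcp_pos: [0.6049, 0.1057, 0.1424]
eef_rot: [179.8, -0.3, -89.0]
contact_force: [2.7, -16.9, -1.5]
gripper_width: 0.0005
gripper_force: 8.3
```

>>> drive_tool(
  increments=[
    [[-1, -0.004, 0, 0, 0], [-1, -0.004, 0, 0, 0], [-1, -0.004, 0, 0, 0]],
  ],
)

```text
time_s: 24.35
tcp_pos: [0.6049, 0.106, 0.1423]
eef_rot: [179.8, -0.3, -89.0]
contact_force: [3.7, -17.7, -0.7]
gripper_width: 0.0004
gripper_force: 8.7
```

>>> drive_tool(
  increments=[
    [[-1, -0.006, 0, 0, 0], [-1, -0.006, 0, 0, 0], [-1, -0.006, 0, 0, 0]],
  ],
)

```text
time_s: 24.72
tcp_pos: [0.6048, 0.1065, 0.1423]
eef_rot: [179.8, -0.3, -89.0]
contact_force: [2.6, -18.2, -2.1]
gripper_width: 0.0004
gripper_force: 9.2
```

>>> drive_tool(
  increments=[
    [[-1, -0.006, 0, 0, 0], [-1, -0.006, 0, 0, 0], [-1, -0.006, 0, 0, 0]],
  ],
)

```text
time_s: 25.1
tcp_pos: [0.6047, 0.1069, 0.1422]
eef_rot: [179.8, -0.3, -89.1]
contact_force: [3.4, -19.2, -2.4]
gripper_width: 0.0009
gripper_force: 9.7
```

The right lever is home at about 19 N. I'll back off, go over, and do the left one from the +y side.

>>> drive_tool(
  increments=[
    [[-1, 0.08, 0, 0, 0], [-1, 0.15, 0, 0, 0], [-1, 0.15, 0, -0.35, 0], [-1, 0.15, 0, -0.7, 0], [-1, 0.15, 0, -0.7, 0]],
  ],
)

```text
time_s: 25.72
tcp_pos: [0.6082, 0.0942, 0.2314]
eef_rot: [-179.6, 0.2, -88.9]
contact_force: [-0.1, 1.0, -0.1]
gripper_width: 0.0004
gripper_force: 0.0
```

>>> drive_tool(
  increments=[
    [[-1, -0.3, 0, 0, 0], [-1, -0.6, 0, 0, 0], [-1, -0.7, 0, 0, 0], [-1, -0.7, 0, 0, 0]],
  ],
)

```text
time_s: 26.22
tcp_pos: [0.6043, 0.1778, 0.2266]
eef_rot: [180.0, -0.0, -88.9]
contact_force: [0.8, 0.4, 0.2]
gripper_width: 0.0006
gripper_force: 0.0
```

>>> drive_tool(
  increments=[
    [[-1, -0.3, 0, 0, 0], [-1, -0.6, 0, 0, 0], [-1, -0.7, 0, 0, 0], [-1, -0.7, 0, 0, 0], [-1, -0.7, 0, 0, 0]],
  ],
)

```text
time_s: 26.85
tcp_pos: [0.6031, 0.2599, 0.2272]
eef_rot: [180.0, -0.0, -89.0]
contact_force: [-0.5, -0.2, 0.2]
gripper_width: 0.0004
gripper_force: 0.0
```

```bash
python3 - <<'E'
from h import *
for i in range(2): m,a=snap('wrist','w6')
s=r.get_state();print(s['tcp_pos'],s['eef_rot'])
h=cv2.cvtColor(a,cv2.COLOR_RGB2HSV);mask=cv2.inRange(h,(5,160,90),(16,255,255))
n,l,st,c=cv2.connectedComponentsWithStats(mask)
for i in range(1,n):
    if st[i,4]>60: print(st[i],c[i].round(1))
for ang in(0,.05,.1,.3): print(ang,[proj(m,[.606,.1573-.04-.054*np.sin(ang)+o,.097+.054*np.cos(ang)]).round(1) for o in(-.0035,.0035)])
print('Ltip',proj(m,[.604,.1573+.0744,.137]))
mt,a=snap('top','t6');d=cv2.inRange(cv2.cvtColor(a,cv2.COLOR_RGB2HSV),(45,120,60),(75,255,255));a0=cv2.cvtColor(cv2.imread('pics/top0.png'),cv2.COLOR_BGR2HSV)
d0=cv2.inRange(a0,(45,120,60),(75,255,255))
for q in(d,d0):
    n,l,st,c=cv2.connectedComponentsWithStats(q);i=1+st[1:,4].argmax();print(st[i],c[i])
print(atz(mt,st[i][0]+st[i][2],st[i][1],.17),atz(mt,180,170,.17))
E
```

```text
[0.60326474 0.26000601 0.22738781] [-1.79998181e+02  1.06665939e-03 -8.90277527e+01]
[313  11  20  34 492] [322.5  25. ]
[316 127  16  55 653] [323.6 156. ]
0 [array([324.3,  10.8]), array([324.1,  22.8])]
0.05 [array([324.4,   6.1]), array([324.2,  18.2])]
0.1 [array([324.4,   1.5]), array([324.2,  13.7])]
0.3 [array([324.7, -16. ]), array([324.5,  -3.6])]
Ltip [324.15600868 180.53505276]
[121 184  47  42 782] [143.79028133 204.87595908]
[ 116  179   51   47 1161] [140.37639966 202.166236  ]
[0.58542683 0.37519363 0.17      ] [0.60766609 0.34180636 0.17      ]
```

The right lever images at about 0 rad (edge at row 11, predicted 10.8). The drill's chuck is clear of the tool. Now the left lever.

>>> drive_tool(
  increments=[
    [[-1, 0, 0, 0.3, 0], [-1, 0, 0, 0.6, 0], [-1, 0, 0, 0.7, 0], [-1, 0, 0, 0.7, 0], [-1, 0, 0, 0.7, 0]],
  ],
)

```text
time_s: 27.62
tcp_pos: [0.6041, 0.2615, 0.1449]
eef_rot: [-179.9, 0.1, -89.0]
contact_force: [-0.3, -0.6, 0.4]
gripper_width: 0.0005
gripper_force: 0.0
```

>>> drive_tool(
  increments=[
    [[-1, 0.04, 0, 0, 0], [-1, 0.08, 0, 0, 0], [-1, 0.12, 0, 0, 0], [-1, 0.15, 0, 0, 0], [-1, 0.15, 0, 0, 0]],
  ],
)

```text
time_s: 28.25
tcp_pos: [0.6039, 0.2433, 0.1438]
eef_rot: [-179.9, 0.0, -89.0]
contact_force: [0.6, 2.1, 1.8]
gripper_width: 0.0004
gripper_force: 1.3
```

>>> drive_tool(
  increments=[
    [[-1, 0.02, 0, 0, 0], [-1, 0.04, 0, 0, 0], [-1, 0.06, 0, 0, 0], [-1, 0.08, 0, 0, 0], [-1, 0.08, 0, 0, 0]],
  ],
)

```text
time_s: 28.88
tcp_pos: [0.6064, 0.2365, 0.1466]
eef_rot: [-179.6, 0.3, -88.9]
contact_force: [0.1, 9.0, 13.2]
gripper_width: 0.0003
gripper_force: 8.6
```

>>> drive_tool(
  increments=[
    [[-1, 0.015, 0, 0, 0], [-1, 0.03, 0, 0, 0], [-1, 0.045, 0, 0, 0], [-1, 0.045, 0, 0, 0]],
  ],
)

```text
time_s: 29.38
tcp_pos: [0.6069, 0.2309, 0.1472]
eef_rot: [-179.5, 0.3, -88.9]
contact_force: [0.4, 7.8, 15.8]
gripper_width: 0.0007
gripper_force: 9.4
```

Fz shows the fingertips riding on top of the left tip, because the card now sits 6 mm lower. I'll back out, go lower and retry.

>>> drive_tool(
  increments=[
    [[-1, -0.05, 0, -0.03, 0], [-1, -0.15, 0, -0.03, 0], [-1, -0.25, 0, -0.03, 0], [-1, -0.25, 0, 0, 0], [-1, -0.25, 0, 0, 0]],
  ],
)

```text
time_s: 30.0
tcp_pos: [0.6028, 0.258, 0.1424]
eef_rot: [179.9, -0.0, -89.0]
contact_force: [0.5, -0.1, -0.2]
gripper_width: 0.0003
gripper_force: 0.0
```

>>> drive_tool(
  increments=[
    [[-1, 0, 0, 0.05, 0], [-1, 0, 0, 0.09, 0], [-1, 0, 0, 0.09, 0], [-1, 0, 0, 0.09, 0]],
  ],
)

```text
time_s: 30.5
tcp_pos: [0.6033, 0.258, 0.1325]
eef_rot: [-180.0, -0.0, -89.0]
contact_force: [-0.3, 0.2, 0.1]
gripper_width: 0.0008
gripper_force: 0.0
```

>>> drive_tool(
  increments=[
    [[-1, 0.04, 0, 0, 0], [-1, 0.08, 0, 0, 0], [-1, 0.1, 0, 0, 0], [-1, 0.1, 0, 0, 0]],
  ],
)

```text
time_s: 31.0
tcp_pos: [0.6035, 0.2458, 0.1326]
eef_rot: [-180.0, 0.0, -89.0]
contact_force: [0.3, -1.3, -0.5]
gripper_width: 0.0008
gripper_force: 0.0
```

>>> drive_tool(
  increments=[
    [[-1, 0.02, 0, 0, 0], [-1, 0.04, 0, 0, 0], [-1, 0.06, 0, 0, 0], [-1, 0.06, 0, 0, 0]],
  ],
)

```text
time_s: 31.5
tcp_pos: [0.6036, 0.2389, 0.1326]
eef_rot: [-180.0, 0.0, -89.0]
contact_force: [0.3, 0.6, 0.3]
gripper_width: 0.0003
gripper_force: 0.2
```

>>> drive_tool(
  increments=[
    [[-1, 0.02, 0, 0, 0], [-1, 0.04, 0, 0, 0], [-1, 0.06, 0, 0, 0], [-1, 0.06, 0, 0, 0]],
  ],
)

```text
time_s: 32.0
tcp_pos: [0.6037, 0.2314, 0.1324]
eef_rot: [180.0, -0.0, -89.0]
contact_force: [0.4, 0.8, 0.2]
gripper_width: 0.0006
gripper_force: 0.1
```

>>> drive_tool(
  increments=[
    [[-1, 0.015, 0, 0, 0], [-1, 0.03, 0, 0, 0], [-1, 0.045, 0, 0, 0], [-1, 0.045, 0, 0, 0]],
  ],
)

```text
time_s: 32.5
tcp_pos: [0.6038, 0.2261, 0.1324]
eef_rot: [180.0, -0.0, -89.0]
contact_force: [-0.6, 0.2, -0.4]
gripper_width: 0.0003
gripper_force: 0.1
```

>>> drive_tool(
  increments=[
    [[-1, 0.01, 0, 0, 0], [-1, 0.02, 0, 0, 0], [-1, 0.03, 0, 0, 0], [-1, 0.03, 0, 0, 0]],
  ],
)

```text
time_s: 33.0
tcp_pos: [0.6038, 0.2226, 0.1324]
eef_rot: [180.0, -0.0, -89.0]
contact_force: [-0.3, 0.7, 0.7]
gripper_width: 0.0003
gripper_force: 0.1
```

Swinging freely, as told for a lever left behind. Expected home is near y = 0.208.

>>> drive_tool(
  increments=[
    [[-1, 0.01, 0, 0, 0], [-1, 0.02, 0, 0, 0], [-1, 0.03, 0, 0, 0], [-1, 0.04, 0, 0, 0], [-1, 0.04, 0, 0, 0]],
  ],
)

```text
time_s: 33.62
tcp_pos: [0.6039, 0.2178, 0.1325]
eef_rot: [-180.0, 0.0, -89.0]
contact_force: [-0.3, 0.6, -0.2]
gripper_width: 0.0006
gripper_force: 0.1
```

>>> drive_tool(
  increments=[
    [[-1, 0.01, 0, 0, 0], [-1, 0.02, 0, 0, 0], [-1, 0.03, 0, 0, 0], [-1, 0.03, 0, 0, 0]],
  ],
)

```text
time_s: 34.12
tcp_pos: [0.604, 0.2144, 0.1325]
eef_rot: [-180.0, 0.0, -89.0]
contact_force: [-0.1, 2.3, 0.4]
gripper_width: 0.0006
gripper_force: 0.7
```

>>> drive_tool(
  increments=[
    [[-1, 0.008, 0, 0, 0], [-1, 0.016, 0, 0, 0], [-1, 0.016, 0, 0, 0]],
  ],
)

```text
time_s: 34.5
tcp_pos: [0.6043, 0.2134, 0.1325]
eef_rot: [-180.0, 0.1, -89.0]
contact_force: [-0.1, 5.6, -0.1]
gripper_width: 0.0008
gripper_force: 3.1
```

>>> drive_tool(
  increments=[
    [[-1, 0.008, 0, 0, 0], [-1, 0.016, 0, 0, 0], [-1, 0.016, 0, 0, 0]],
  ],
)

```text
time_s: 34.88
tcp_pos: [0.6045, 0.2126, 0.1325]
eef_rot: [-179.9, 0.2, -88.9]
contact_force: [-0.7, 9.1, -1.9]
gripper_width: 0.0004
gripper_force: 5.1
```

>>> drive_tool(
  increments=[
    [[-1, 0.008, 0, 0, 0], [-1, 0.012, 0, 0, 0], [-1, 0.012, 0, 0, 0]],
  ],
)

```text
time_s: 35.25
tcp_pos: [0.6046, 0.2121, 0.1326]
eef_rot: [-179.9, 0.2, -88.9]
contact_force: [-2.0, 13.1, -2.6]
gripper_width: 0.0006
gripper_force: 6.7
```

>>> drive_tool(
  increments=[
    [[-1, 0.008, 0, 0, 0], [-1, 0.012, 0, 0, 0], [-1, 0.012, 0, 0, 0]],
  ],
)

```text
time_s: 35.62
tcp_pos: [0.6047, 0.2115, 0.1326]
eef_rot: [-179.8, 0.3, -88.9]
contact_force: [-1.0, 16.3, -2.0]
gripper_width: 0.0007
gripper_force: 8.4
```

>>> drive_tool(
  increments=[
    [[-1, 0.008, 0, 0, 0], [-1, 0.01, 0, 0, 0], [-1, 0.01, 0, 0, 0]],
  ],
)

```text
time_s: 36.0
tcp_pos: [0.6048, 0.2111, 0.1326]
eef_rot: [-179.8, 0.4, -88.9]
contact_force: [-1.9, 19.7, -2.2]
gripper_width: 0.0003
gripper_force: 9.8
```

```bash
python3 - <<'E'
from h import *
m,a=snap('side','s7');s=r.get_state();print(s['tcp_pos'],s['contact_force'])
E
```

```text
[0.6047638  0.21112502 0.13256922] [-1.59495284 19.29365535 -2.62613688]
```

About 19.5 N, climbing steeply, so it is home. I'll back off and check both levers numerically.

>>> drive_tool(
  increments=[
    [[-1, -0.08, 0, 0, 0], [-1, -0.15, 0, 0, 0], [-1, -0.15, 0, -0.4, 0], [-1, -0.15, 0, -0.8, 0], [-1, -0.15, 0, -0.8, 0]],
  ],
)

```text
time_s: 36.67
tcp_pos: [0.6058, 0.2249, 0.2332]
eef_rot: [-179.6, 0.2, -89.0]
contact_force: [-0.5, 0.5, 0.8]
gripper_width: 0.0004
gripper_force: 0.0
```

>>> drive_tool(
  increments=[
    [[-1, 0.2, 0, -0.1, 0], [-1, 0.4, 0, -0.2, 0], [-1, 0.4, 0, -0.2, 0], [-1, 0.4, 0, -0.2, 0], [-1, 0.4, 0, -0.2, 0]],
  ],
)

```text
time_s: 37.3
tcp_pos: [0.6045, 0.1764, 0.2519]
eef_rot: [180.0, -0.0, -89.0]
contact_force: [-0.5, -0.2, 0.3]
gripper_width: 0.0006
gripper_force: 0.0
```

```bash
python3 - <<'E'
from h import *
for i in range(4): m,a=snap('wrist','w8')
s=r.get_state();print(s['tcp_pos'],s['contact_force'])
h=cv2.cvtColor(a,cv2.COLOR_RGB2HSV);mask=cv2.inRange(h,(5,160,90),(16,255,255))
n,l,st,c=cv2.connectedComponentsWithStats(mask)
for i in range(1,n):
    if st[i,4]>40: print(st[i],c[i].round(1))
for sg in(-1,1):
  for ang in(0,.06,.12): print(sg,ang,[proj(m,[.606,.1573+sg*(.04+.054*np.sin(ang)+o),.096+.054*np.cos(ang)]).round(1) for o in(.0035,-.0035)])
g=cv2.inRange(h,(0,0,70),(179,40,150))
for z in(.14,.146): print('grip top edges',z,[proj(m,[.605,.1573+o,z]).round(1) for o in(-.02,.02)])
u=int(proj(m,[.605,.157,.14])[0]);print([(v,a[v,u].tolist()) for v in range(90,290,3)])
E
```

```text
[0.604583   0.1767036  0.25211181] [ 0.31985677 -1.26933907  0.26866658]
[315 119  17  23 226] [323.  131.3]
[317 205  15  29 290] [323.9 221.3]
-1 0 [array([324.1, 136.1]), array([323.9, 144.7])]
-1 0.06 [array([324.2, 132.1]), array([324. , 140.7])]
-1 0.12 [array([324.2, 128. ]), array([324.1, 136.7])]
1 0 [array([322.3, 233.4]), array([322.4, 226.3])]
1 0.06 [array([322.2, 236.6]), array([322.4, 229.5])]
1 0.12 [array([322.2, 239.7]), array([322.3, 232.7])]
grip top edges 0.14 [array([324.7, 162.3]), array([323.9, 205.5])]
grip top edges 0.146 [array([324.7, 163.6]), array([323.9, 207.6])]
[(90, [84, 128, 160]), (93, [59, 88, 111]), (96, [58, 88, 111]), (99, [59, 88, 111]), (102, [57, 88, 111]), (105, [172, 175, 173]), (108, [171, 175, 172]), (111, [170, 173, 171]), (114, [170, 175, 172]), (117, [170, 174, 170]), (120, [202, 120, 54]), (123, [202, 120, 55]), (126, [129, 103, 53]), (129, [114, 94, 47]), (132, [180, 102, 44]), (135, [201, 120, 54]), (138, [184, 105, 45]), (141, [93, 89, 56]), (144, [145, 156, 150]), (147, [140, 153, 146]), (150, [163, 167, 164]), (153, [162, 169, 1
[... 327 characters left out ...]
, 111]), (198, [109, 110, 111]), (201, [108, 110, 110]), (204, [94, 98, 97]), (207, [63, 85, 50]), (210, [166, 93, 41]), (213, [165, 91, 39]), (216, [165, 92, 39]), (219, [165, 92, 37]), (222, [164, 92, 39]), (225, [165, 93, 40]), (228, [191, 110, 47]), (231, [200, 119, 52]), (234, [168, 131, 106]), (237, [77, 123, 156]), (240, [78, 123, 156]), (243, [66, 103, 129]), (246, [66, 102, 130]), (249, [66, 102, 130]), (252, [66, 102, 129]), (255, [56, 79, 102]), (258, [57, 80, 102]), (261, [56, 79, 102]), (264, [56, 79, 102]), (267, [56, 79, 101]), (270, [56, 79, 101]), (273, [56, 79, 101]), (276, [55, 79, 101]), (279, [56, 79, 101]), (282, [56, 79, 101]), (285, [55, 63, 73]), (288, [70, 73, 75])]
```

The left lever and the card look home. The right lever reads about 0.03–0.05 rad, so I'll go back and nudge it firmly home.

>>> drive_tool(
  increments=[
    [[-1, 0.3, 0, 0, 0], [-1, 0.6, 0, 0, 0], [-1, 0.765, 0, 0, 0], [-1, 0.765, 0, 0, 0], [-1, 0.765, 0, 0, 0]],
  ],
)

```text
time_s: 38.12
tcp_pos: [0.6065, 0.0851, 0.2524]
eef_rot: [-180.0, 0.0, -89.0]
contact_force: [-0.0, 0.4, -0.7]
gripper_width: 0.0007
gripper_force: 0.0
```

>>> drive_tool(
  increments=[
    [[-1, 0, 0, 0.3, 0], [-1, 0, 0, 0.6, 0], [-1, 0, 0, 0.9, 0], [-1, 0, 0, 0.97, 0], [-1, 0, 0, 0.97, 0]],
  ],
)

```text
time_s: 38.75
tcp_pos: [0.6066, 0.0852, 0.1363]
eef_rot: [180.0, -0.0, -88.9]
contact_force: [0.4, 0.3, 0.2]
gripper_width: 0.0004
gripper_force: 0.0
```

>>> drive_tool(
  increments=[
    [[-1, -0.03, 0, 0, 0], [-1, -0.06, 0, 0, 0], [-1, -0.09, 0, 0, 0], [-1, -0.12, 0, 0, 0], [-1, -0.12, 0, 0, 0]],
  ],
)

```text
time_s: 39.38
tcp_pos: [0.606, 0.0993, 0.1361]
eef_rot: [-180.0, 0.0, -89.0]
contact_force: [0.1, -0.0, -0.4]
gripper_width: 0.0003
gripper_force: 0.0
```

>>> drive_tool(
  increments=[
    [[-1, -0.01, 0, 0, 0], [-1, -0.02, 0, 0, 0], [-1, -0.025, 0, 0, 0], [-1, -0.025, 0, 0, 0]],
  ],
)

```text
time_s: 39.88
tcp_pos: [0.606, 0.102, 0.136]
eef_rot: [-180.0, -0.0, -89.0]
contact_force: [-0.1, -0.3, -0.0]
gripper_width: 0.0006
gripper_force: 0.1
```

>>> drive_tool(
  increments=[
    [[-1, -0.008, 0, 0, 0], [-1, -0.016, 0, 0, 0], [-1, -0.016, 0, 0, 0]],
  ],
)

```text
time_s: 40.25
tcp_pos: [0.6059, 0.1037, 0.1361]
eef_rot: [180.0, -0.0, -89.0]
contact_force: [0.2, -1.5, 1.4]
gripper_width: 0.0004
gripper_force: 0.9
```

>>> drive_tool(
  increments=[
    [[-1, -0.008, 0, 0, 0], [-1, -0.016, 0, 0, 0], [-1, -0.016, 0, 0, 0]],
  ],
)

```text
time_s: 40.62
tcp_pos: [0.6058, 0.1049, 0.136]
eef_rot: [180.0, -0.1, -89.0]
contact_force: [0.7, -5.3, 1.1]
gripper_width: 0.0001
gripper_force: 3.2
```

>>> drive_tool(
  increments=[
    [[-1, -0.008, 0, 0, 0], [-1, -0.01, 0, 0, 0], [-1, -0.01, 0, 0, 0]],
  ],
)

```text
time_s: 41.0
tcp_pos: [0.6057, 0.1054, 0.136]
eef_rot: [179.9, -0.1, -89.0]
contact_force: [2.0, -8.4, 0.9]
gripper_width: 0.0006
gripper_force: 4.6
```

>>> drive_tool(
  increments=[
    [[-1, -0.01, 0, 0, 0], [-1, -0.02, 0, 0, 0], [-1, -0.02, 0, 0, 0]],
  ],
)

```text
time_s: 41.38
tcp_pos: [0.6053, 0.1065, 0.1359]
eef_rot: [179.9, -0.2, -89.0]
contact_force: [1.7, -14.1, 0.4]
gripper_width: 0.0005
gripper_force: 9.3
```

>>> drive_tool(
  increments=[
    [[-1, -0.01, 0, 0, 0], [-1, -0.014, 0, 0, 0], [-1, -0.014, 0, 0, 0]],
  ],
)

```text
time_s: 41.75
tcp_pos: [0.6052, 0.1072, 0.1359]
eef_rot: [179.8, -0.3, -89.0]
contact_force: [1.7, -18.4, -0.3]
gripper_width: 0.0005
gripper_force: 10.9
```

Now steep and home. Back off and check with the same view as before.

>>> drive_tool(
  increments=[
    [[-1, 0.08, 0, 0, 0], [-1, 0.16, 0, 0, 0], [-1, 0.16, 0, -0.4, 0], [-1, 0.16, 0, -0.8, 0], [-1, 0.16, 0, -0.97, 0]],
  ],
)

```text
time_s: 42.38
tcp_pos: [0.6074, 0.0925, 0.2559]
eef_rot: [-179.7, 0.1, -88.9]
contact_force: [0.1, -0.5, -0.9]
gripper_width: 0.0004
gripper_force: 0.0
```

>>> drive_tool(
  increments=[
    [[-1, -0.4, 0, 0, 0], [-1, -0.72, 0, 0, 0], [-1, -0.72, 0, 0, 0], [-1, -0.72, 0, 0, 0], [-1, -0.72, 0, 0, 0]],
  ],
)

```text
time_s: 43.0
tcp_pos: [0.6047, 0.1777, 0.2525]
eef_rot: [-180.0, 0.0, -89.0]
contact_force: [-0.4, -0.6, -0.0]
gripper_width: 0.0005
gripper_force: 0.0
```

```bash
python3 - <<'E'
from h import *
for i in range(4): m,a=snap('wrist','w9')
s=r.get_state();print(s['tcp_pos'],s['contact_force'])
def edges(m,a):
    b=cv2.resize(a,None,fx=4,fy=4,interpolation=cv2.INTER_CUBIC)
    h=cv2.cvtColor(a,cv2.COLOR_RGB2HSV);mask=cv2.inRange(h,(5,160,90),(16,255,255))
    n,l,st,c=cv2.connectedComponentsWithStats(mask);print([st[i].tolist() for i in range(1,n) if st[i,4]>40])
    u=323;print([(v,a[v,u-5:u+6].mean(0).round().astype(int).tolist()) for v in list(range(116,170,2))+list(range(200,238,2))])
w8=cv2.cvtColor(cv2.imread('pics/w8.png'),cv2.COLOR_BGR2RGB)
edges(ld('w8'),w8);edges(m,a)
for sg in(-1,1):
  for ang in(0,.06): print(sg,ang,[proj(m,[.606,.1573+sg*(.04+.054*np.sin(ang)+o),.096+.054*np.cos(ang)])[1].round(1) for o in(.0035,-.0035)])
print([proj(m,[.605,.1573+o,.14])[1].round(1) for o in(-.02,.02)])
E
```

```text
[0.60471809 0.17769558 0.25254646] [0.56602903 0.30547402 0.57258449]
[[315, 119, 17, 23, 226], [317, 205, 15, 29, 290]]
[(116, [170, 173, 170]), (118, [175, 156, 141]), (120, [181, 96, 46]), (122, [183, 97, 48]), (124, [185, 98, 49]), (126, [147, 89, 48]), (128, [132, 94, 58]), (130, [141, 96, 50]), (132, [181, 102, 44]), (134, [198, 116, 51]), (136, [199, 118, 53]), (138, [185, 106, 45]), (140, [162, 91, 40]), (142, [81, 99, 103]), (144, [120, 134, 136]), (146, [116, 131, 132]), (148, [117, 131, 132]), (150, [120, 131, 132]), (152, [137, 146, 140]), (154, [136, 145, 138]), (156, [123, 133, 127]), (158, [86, 88, 87]), (160, [85, 86, 87]), (162, [86, 88, 88]), (164, [102, 104, 104]), (166, [107, 109, 109]), (168, [107, 110, 110]), (200, [106, 108, 108]), (202, [107, 108, 108]), (204, [100, 95, 94]), (206, [142, 99, 61]), (208, [171, 98, 46]), (210, [160, 92, 49]), (212, [158, 90, 47]), (214, [160, 84, 38]), (216, [161, 84, 38]), (218, [160, 95, 48]), (220, [160, 96, 50]), (222, [161, 97, 50]), (224, [163, 94, 43]), (226, [169, 95, 41]), (228, [190, 110, 47]), (230, [200, 118, 52]), (
[... 689 characters left out ...]
(166, [107, 109, 109]), (168, [107, 109, 109]), (200, [108, 110, 110]), (202, [109, 109, 109]), (204, [141, 113, 103]), (206, [153, 89, 44]), (208, [173, 98, 50]), (210, [158, 88, 45]), (212, [160, 85, 42]), (214, [162, 84, 41]), (216, [162, 88, 44]), (218, [160, 101, 57]), (220, [161, 101, 57]), (222, [160, 100, 56]), (224, [167, 95, 42]), (226, [180, 102, 43]), (228, [197, 115, 50]), (230, [197, 116, 52]), (232, [176, 118, 82]), (234, [140, 156, 164]), (236, [77, 123, 156])]
-1 0 [np.float64(134.8), np.float64(143.4)]
-1 0.06 [np.float64(130.8), np.float64(139.4)]
1 0 [np.float64(232.1), np.float64(225.0)]
1 0.06 [np.float64(235.3), np.float64(228.3)]
[np.float64(161.1), np.float64(204.3)]
```

Both levers now read about 0.02 rad and the grip top sits at its home height. Handing in.

```bash
python3 -c "
from plant import job
print(job.close_job())"
```

```text
the job is handed in; nothing more can be done
None
```

The drive card is in the slot, drawn home by its levers, and the job is handed in. At the last look both levers measured about 0.02 rad and the grip sat at its home height. The hand-in returned no verdict, and I did not measure the bystanders again at the end.

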